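Trim the manipulator control unit

ROBOT

A 6-joint arm with a two-finger parallel gripper is mounted at the origin on the work surface. World frame = base frame: x ahead of the robot, y to its left, z up, the work surface at z = 0. Lengths are in m, angles in rad, forces in N, time in s.
With the tool pointing down it reaches from about 0.35 to 0.975 m from the base axis. Payload 4.9 kg.
Tool frame: the origin (TCP) lies at the very end of the fingers, on their centre line; the grasp point (between the pads) lies 19 mm behind it; z points along the fingers, y is the line along which they close (so a half turn about z gives the same grasp; the last joint's range is limited). The gripper opens to 85 mm and grips with 20 to 120 N. Pads are 22 mm wide; open, the fingers measure 114 mm over their backs; the gripper's body (76 mm by 85 mm) begins 54 mm behind the grasp point. The pads swing forward as they close: fully open they stand 13 mm farther back than shut.
Start: joints at [-1.409, 0.053, 1.613, -0, 1.476, -0.119], TCP at [0.173, -0.601, 0.231] pointing down, gripper open.
Joint ranges: [-3.01, 3.01], [-1.01, 2.22], [0.06, 2.58], [-1.02, 4.17], [0.09, 2.62], [-3.14, 3.14]. Speed limits (rad/s): [2.57, 2.57, 3.14, 3.14, 3.14, 3.14].

INTERFACE

Orientations are given as a unit quaternion [w, x, y, z].
In Python, from plant import state, optics, ticket, nets gives the robot as it stands. The module is installed in compiled form; this text tells all that it offers.
- The arm moves only by the shell command python3 -m inch 'ROWS' [OPENING]. ROWS is JSON, a list of rows, each an object of numbers: "dx", "dy", "dz": the shift along the tool's x, y, z as a fraction of full scale; "rx", "ry", "rz": the turn, a rotation vector about the tool's x, y, z as a fraction of full scale. In form: [{"dx": .., "dy": .., "dz": .., "rx": .., "ry": .., "rz": ..}, ...]. A call has 1 to 5 rows; each row is the pose to reach, as a shift and turn from the pose commanded when the call began, along the tool's axes at that moment; what a row does not reach only later rows make up. Full scale, the value 1, is 0.8 m for a shift and 1.5 rad for a turn. A row lasts 1/10 s, in which the tool goes at most 50 mm and 8.59 degrees, less where a joint would pass 70% of its speed; a pose out of reach is approached as far as the arm can. A call with a number of a shift or a turn outside -1 to 1 is refused whole. A call with a gripper value outside its range is refused whole. OPENING is the opening, from -1 (shut) to 1 (fully open), set as the call begins (- or left out, the last holds). The fingers move at their own pace and stop on an object; the grip force is fixed at half the most. Time passes only in rows, so rows that repeat a pose let the fingers close. It gives the time, the measured TCP pose, the force, the opening and the grip force at its end, in the units of the state.
- state(): the state, without advancing time (a new reading comes with each control period).
- optics.grab_frame(name): name is "side" or "top" or "wrist"; returns the picture (384x512x3 uint8, red, green, blue); there is no depth.
- optics.camera_info(name): a dict with "fx", "fy", "cx", "cy" (pixels), "R" (3x3) and "t" (3): a world point X has camera coordinates R X + t. Camera axes: x right, y down, z forward; pixel columns grow to the right and rows downward; lengths in m; the calibration is good to about 2 mm. A picture is of the moment at which its call begins: read the wrist's pose just before it. camera_info takes no time and is no camera call; for the wrist camera it gives the pose at the moment of the call.
- ticket.job_done(): hands the job in; it is judged then, once.
Trained networks look in the newest picture that a camera, given by its name, has taken for a name from the list of things; names that differ only in an ending like _2 or _b are one class to them, and where a whole thing is asked for, a point or a joint stands for the part that bears it (a point fixed in the world has none). Each returns a list of dicts, best first, with "confidence" (0 to 1); they miss things now and then, are a little off and sometimes report something else, mostly with a low value. They report only what shows in the picture. A call takes as long as a camera call. They do not tell look-alikes from the thing itself.
- nets.boxes_of(camera, name): "bbox" ([centre column, centre row, width, height] in pixels, round what is visible of it).
- nets.outline_of(camera, name): "pixels" (384x512 bool, what is visible of it) and "bbox" ([centre column, centre row, width, height] in pixels, round what is visible of it).
The state is a dict: "time": time; "joint_pos": joint angles; "joint_vel": joint speeds; "joint_efforts": joint torques, N m; "tool_pos": TCP position; "tool_rot": TCP orientation; "contact_force": force on the tool from outside, world axes, zero at the start; "ft_torque": the same for the moment, N m; "gripper_width": opening from 0.0 (shut) to 1.0 (fully open); "grasp_force": force on a finger pad.
Only numpy, scipy, OpenCV 4.12 (cv2) and the standard library are available. Lean on these libraries where they do the work, as an engineer would, in place of code of your own. Each camera call takes 0.05 s, during which the arm holds its last target. There are 200 camera calls.

TASK

Take the plastic tuning tool from its stand, fit its blade into the slot of the large trimmer on the white control unit, and turn the trimmer with it until its black pointer faces the black index line. Then put the tool back upright in its stand, fully home, and let go. Do not touch the trimmer with the fingers, and leave the small trimmer and everything else where it is.

Things in the scene. Friction and masses are not known exactly. Their poses are not given: they have to be found in the camera images.
- tuner_center (a point): Black and white plastic tuning tool, 150 mm long, 90 g, upright in the tool stand. Point: on its axis, half-way up (75 mm above the blade's end). z points to the handle's top, x along the blade's width, y across its thickness. Black handle 64 to 150 mm above the blade's end, 34 mm (x) by 22 mm (y): grip across the 22 mm (along y). Flange 52 x 42 mm at 60 to 64 mm.
- tuner_tip (a point): Centre of the lower end of the tuning tool's blade; axes as tuner_center. White blade 30 mm wide (x), 5 mm thick (y), 16 mm long, its lowest 3 mm stepped in to 26 x 3 mm; then a white shaft 16 mm in diameter up to 42 mm, then a black key block 28 (x) x 18 mm (y) up to the flange at 60 mm. A half turn about z makes no difference.
- stand_seat (a point): Tool stand, fixed: grey block 84 (x) x 74 (y) x 65 mm on a dark foot 100 x 90 mm. Point: centre of its pocket's mouth, on the top face. Pocket 36 mm (x) by 26 mm (y), 62 mm deep. With the tool home its flange rests flat on the top face, the blade's width along this x (either way round), the blade's end 60 mm below this point.
- unit: White control unit, fixed, 200 x 200 mm, 70 mm high; origin under its centre, z up. On its top the large trimmer at x -30, y +40 mm, the small one at x -55, y -55 mm, and at x +60, y -60 mm a black joystick rising 75 mm above the top.
- trim_slot (a point): Large trimmer: round aluminium head, 54 mm diameter, standing 18 mm above the unit's top. Point: centre of its slot on the turning axis, level with the head's top face. Slot 34 mm long, 8 mm wide, 12 mm deep, x along it towards the head's black pointer, z up; the frame turns with the head. The tool's blade has about 0.1 rad of play either way in it.
- trim (a joint): Angle of the large trimmer, rad, growing anticlockwise seen from above; 0 when its pointer faces the black index line on the unit's top (on the unit's +x side of the head). Starts at 0.55 to 1.2, range -2.2 to 2.2. Takes about 0.06 N m to turn and stays where it is left.
- fine_edge (a point): Edge of the small trimmer, a slotted round head 28 mm in diameter, 10 mm tall, on the same control unit, 98 mm from the large one; this point is on its top, 13 mm from its axis, and turns with it. It is to be left alone.
- flask: Bystander: screw-cap jar, 48 mm diameter, 100 mm tall, near the tool stand; origin under its centre.
- canister: Bystander: black round canister, 40 mm diameter, 55 mm tall, beside the tool stand; origin under its centre.
- slidebox: Bystander: grey flat box, 50 x 100 x 35 mm, beyond the control unit; origin under its centre.
- dishes: Bystander: clear stack of dishes, 60 mm diameter, 45 mm tall, beyond the control unit; origin under its centre.
- objective: Bystander: steel microscope objective standing on its wide end, 34 mm diameter, 56 mm tall; origin under its centre.
- tipbox: Bystander: white box, 85 x 120 x 50 mm; origin under its centre.
- driver: Bystander: steel screwdriver lying down, 180 mm long, not for this job.
- beaker: Bystander: glass cup, 64 mm across, 80 mm tall; origin under its centre.
There are look-alikes about, which are no part of the job. Leave any green look-alike of the part that bears tuner_center alone.

How it is judged:
By the outcome, as a careful person would: the job done as asked, in the order asked, and still so for the second after the job is handed in, with the robot touching nothing.
It also fails if it takes over 54 s, if anything falls off the work surface, if the arm or the gripper's body presses on something with over 40 N, if the wrist force passes 120 N, or if a joint passes its speed limit or range.

## Working session

There is one attempt and no reset: what is moved stays moved. The work goes in short steps, Python scripts to look and compute and a shell command to move; the robot and the scene stay as the last step left them, time stands still between calls to the robot, and variables do not carry over. Pictures are saved under pics/ and viewed, at most 10 in all, crops included, and the job is handed in when it is done.

```bash
mkdir -p pics; python3 - <<'E'
from plant import state, optics, nets
import cv2, numpy as np
s=state();print(s['time'],s['tool_pos'],s['tool_rot'])
ims=[]
for c in ['top','side']:
    im=optics.grab_frame(c);cv2.imwrite(f'pics/raw_{c}.png',im[:,:,::-1]);ims.append(im)
    i=optics.camera_info(c);print(c,i['fx'],i['cx'],i['cy'],np.round(i['R'],3).tolist(),np.round(i['t'],3).tolist())
    for n in ['tuner_center','unit','trim','stand_seat']:
        try:
            for b in nets.boxes_of(c,n)[:3]: print(c,n,np.round(b['bbox'],1),round(b['confidence'],2))
        except Exception as e: print(n,e)
cv2.imwrite('pics/top0.png',cv2.resize(ims[0],(800,600),interpolation=cv2.INTER_CUBIC)[:,:,::-1])
cv2.imwrite('pics/side0.png',cv2.resize(ims[1],(800,600),interpolation=cv2.INTER_CUBIC)[:,:,::-1])
print(state()['time'])
E
```

```text
0.0 [ 0.17308997 -0.59989374  0.23006228] [-1.04097420e-03  9.90160843e-01  1.39930057e-01 -2.71796333e-05]
top 483.4713846800462 255.46076350801772 180.30154335090936 [[-0.011, -1.0, 0.005], [-0.99, 0.01, -0.139], [0.139, -0.007, -0.99]] [0.007, 0.554, 1.453]
top tuner_center [331.9 186.4  14.7  20.7] 0.62
top tuner_center [343.9 230.8  14.4  17.5] 0.61
top tuner_center [285.1 194.9  15.1  14.9] 0.61
top unit [187.6 168.9  73.1  69.5] 0.93
top unit [325.5 189.9  38.4  39.1] 0.39
top trim [170.6 176.8  17.3  18.7] 0.72
top stand_seat [326.8 187.4  37.5  42.1] 0.93
side 491.91656231350044 249.92738270360343 191.07421330786033 [[0.988, -0.154, -0.007], [-0.124, -0.765, -0.633], [0.093, 0.626, -0.774]] [-0.567, 0.108, 1.493]
side tuner_center [249.  244.1  26.   28.3] 0.89
side tuner_center [202.6 273.6  23.5  37.7] 0.61
side unit [247.  147.7  62.4  53.9] 0.65
side trim [236.1 131.6  15.5  16.1] 0.73
side stand_seat [248.5 264.9  40.7  41.7] 0.75
0.5
```

View pics/top0.png

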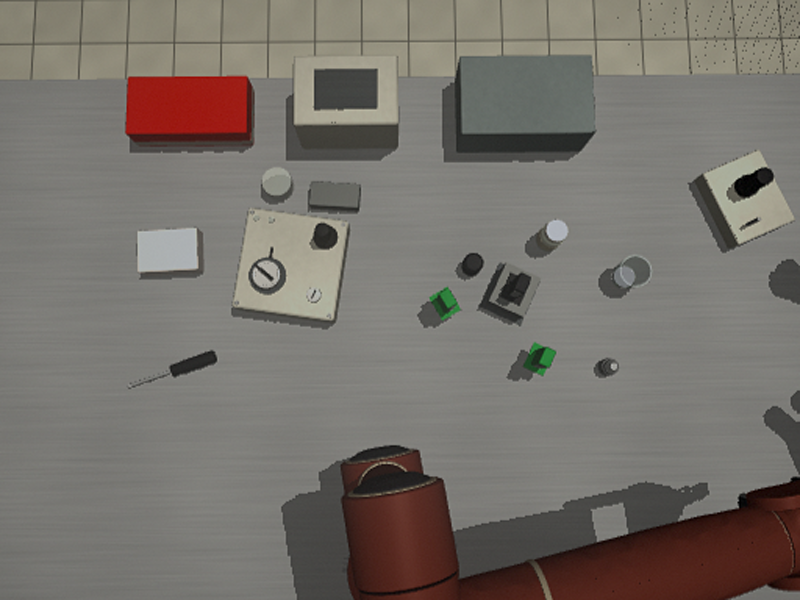

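View pics/side0.png

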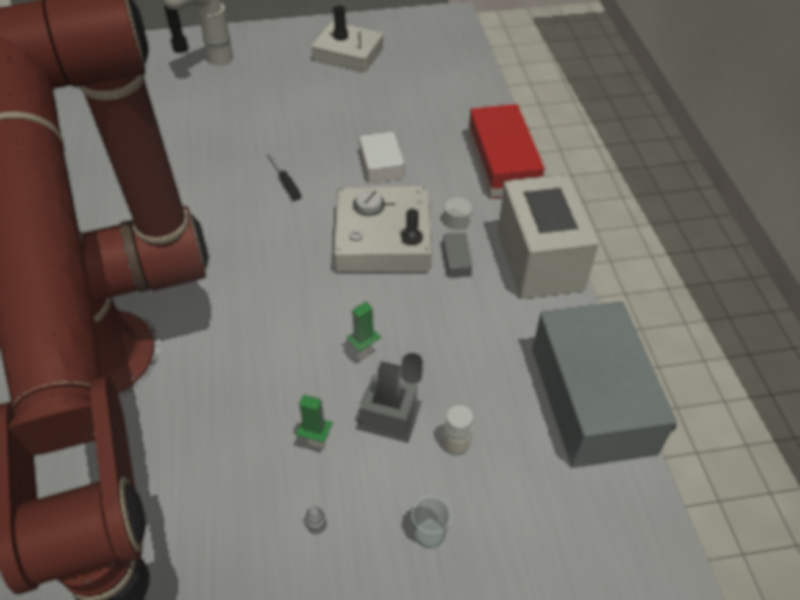

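Candidates for the tool (top view, raw px): the black handle in the grey stand at (331,185), green look-alikes at (285,194) and (345,230), and the black joystick at (207,151). I choose the black handle in the grey stand. The large trimmer is at (170,177), and the pointer line is up on the unit.

```bash
cat > h.py <<'E'
from plant import state, optics, nets
import numpy as np, cv2
from scipy.spatial.transform import Rotation as Ro
def bp(i,px,z):
    R,t=np.array(i['R']),np.array(i['t']); c=-R.T@t
    d=R.T@np.array([(px[0]-i['cx'])/i['fx'],(px[1]-i['cy'])/i['fy'],1]); return c+d*(z-c[2])/d[2]
def pj(i,X):
    c=np.array(i['R'])@X+i['t']; return np.array([i['fx']*c[0]/c[2]+i['cx'],i['fy']*c[1]/c[2]+i['cy']])
def rot(s): q=s['tool_rot']; return Ro.from_quat([q[1],q[2],q[3],q[0]])
def down(yaw): # tool z down, tool y along heading yaw (world)
    y=np.array([np.cos(yaw),np.sin(yaw),0]); z=np.array([0,0,-1.]); return Ro.from_matrix(np.c_[np.cross(y,z),y,z])
def rel(p,yaw,s=None):
    s=s or state(); r=rot(s); y0=r.apply([0,1,0]); a=np.arctan2(y0[1],y0[0])
    while yaw-a>np.pi/2: yaw-=np.pi
    while yaw-a<-np.pi/2: yaw+=np.pi
    d=r.inv().apply(np.array(p)-s['tool_pos'])/.8; v=(r.inv()*down(yaw)).as_rotvec()/1.5
    return 'd',np.round(d,4).tolist(),'r',np.round(v,4).tolist(),'steps',max(np.linalg.norm(d)*16,np.linalg.norm(v)*1.5/.15),'yawnow',a
def st(): 
    s=state(); r=rot(s); y=r.apply([0,1,0]); print('t',s['time'],'p',np.round(s['tool_pos'],4),'yaw',round(np.arctan2(y[1],y[0]),4),'z',np.round(r.apply([0,0,1]),3),'F',np.round(s['contact_force'],1),'T',np.round(s['ft_torque'],2),'w',round(s['gripper_width'],3),'g',round(s['grasp_force'],1)); return s
E
python3 - <<'E'
from h import *
im=cv2.imread('pics/raw_top.png'); i=optics.camera_info('top')
cv2.imwrite('pics/crop1.png',cv2.resize(im[120:230,140:360],(800,400),interpolation=cv2.INTER_CUBIC))
for p,z in [((331.9,186.4),.1),((326.8,187.4),.03),((170.6,176.8),.088),((187.6,168.9),.05)]: print(p,bp(i,p,z))
w=optics.camera_info('wrist'); s=state(); r=rot(s).as_matrix()
R=np.array(w['R']);c=-R.T@w['t'];print('cam in tool',r.T@(c-s['tool_pos']),(R@r).round(3).tolist(),w['fx'])
st()
E
```

```text
(331.9, 186.4) [ 0.52473313 -0.22435795  0.1       ]
(326.8, 187.4) [ 0.5306033  -0.22007325  0.03      ]
(170.6, 176.8) [0.56018368 0.25428061 0.088     ]
(187.6, 168.9) [0.58985896 0.20892906 0.05      ]
cam in tool [ 0.06608475 -0.00092127 -0.1428711 ] [[0.001, 1.0, 0.001], [-0.966, 0.001, -0.26], [-0.26, -0.001, 0.966]] 339.30006970963774
t 0.5 p [ 0.1732 -0.6005  0.2313] yaw -1.29 z [-0.  0. -1.] F [ 0.2 -0.3 -0.4] T [-0.02 -0.01  0.02] w 1.002 g 0.0
```

View pics/crop1.png

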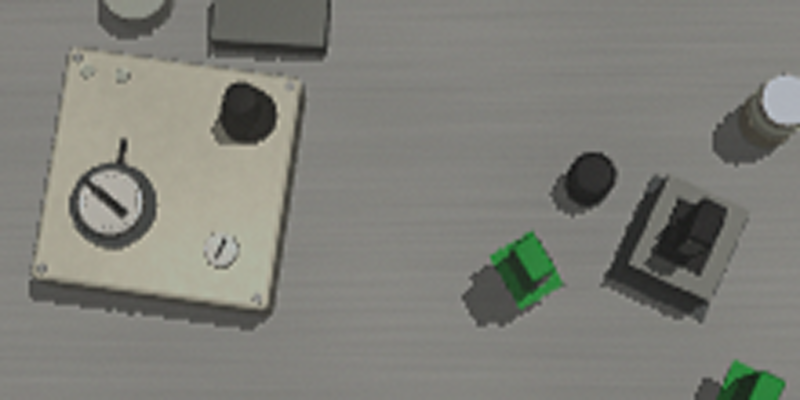

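The crop confirms it: the black handle with black flange stands in the grey stand (crop px 700,230), long side up-right. The trimmer slot runs (85,180)–(125,215) with the index line above the head. Now I go there with the wrist camera.

```bash
python3 -c "
from h import *
print(rel([.53,-.22,.30],-1.94))"
```

```text
('d', [0.5603, -0.3334, -0.0859], 'r', [-0.0, 0.0, 0.4333], 'steps', np.float64(10.522365275249552), 'yawnow', np.float64(-1.2900118386061121))
```

```bash
R='x'; python3 -m inch '[{"dx":0.05,"dy":-0.03,"dz":-0.086,"rz":0.05},{"dx":0.15,"dy":-0.09,"dz":-0.086,"rz":0.15},{"dx":0.20,"dy":-0.12,"dz":-0.086,"rz":0.2},{"dx":0.25,"dy":-0.15,"dz":-0.086,"rz":0.25},{"dx":0.30,"dy":-0.18,"dz":-0.086,"rz":0.3}]' 1; python3 -c "
from h import *
st();print(rel([.53,-.22,.30],-1.94))"
```

```text
t 0.5 p [ 0.1732 -0.6005  0.2313] yaw -1.29 z [-0.  0. -1.] F [ 0.2 -0.3 -0.4] T [-0.02 -0.01  0.02] w 1.002 g 0.0
('d', [0.5603, -0.3334, -0.0859], 'r', [-0.0, 0.0, 0.4333], 'steps', np.float64(10.522365275249552), 'yawnow', np.float64(-1.2900118386061121))validation failed for argument at $[0]...
```

```bash
python3 -m inch '[{"dx":0.05,"dy":-0.03,"dz":-0.086,"rx":0,"ry":0,"rz":0.05},{"dx":0.15,"dy":-0.09,"dz":-0.086,"rx":0,"ry":0,"rz":0.15},{"dx":0.20,"dy":-0.12,"dz":-0.086,"rx":0,"ry":0,"rz":0.2},{"dx":0.25,"dy":-0.15,"dz":-0.086,"rx":0,"ry":0,"rz":0.25},{"dx":0.30,"dy":-0.18,"dz":-0.086,"rx":0,"ry":0,"rz":0.3}]' 1; python3 -c "
from h import *
st();print(rel([.53,-.22,.30],-1.94))"
```

```text
time: 1.0
tool_pos: [0.3282, -0.4339, 0.2987]
tool_rot: [0.001, 0.996, -0.086, 0.001]
contact_force: [1.2, -0.7, 0.1]
gripper_width: 0.996
grasp_force: 0.0
t 1.0 p [ 0.3282 -0.4339  0.2987] yaw -1.7438 z [ 0.001 -0.001 -1.   ] F [ 1.2 -0.7  0.1] T [-0.03 -0.08 -0.02] w 0.996 g 0.0
('d', [0.2025, -0.3067, -0.0017], 'r', [0.0008, -0.0009, 0.1308], 'steps', np.float64(5.880834690042638), 'yawnow', np.float64(-1.7437597621433734))
```

```bash
python3 -m inch '[{"dx":0.2,"dy":-0.307,"dz":-0.002,"rx":0,"ry":0,"rz":0.13},{"dx":0.2,"dy":-0.307,"dz":-0.002,"rx":0,"ry":0,"rz":0.13},{"dx":0.2,"dy":-0.307,"dz":-0.002,"rx":0,"ry":0,"rz":0.13},{"dx":0.2,"dy":-0.307,"dz":-0.002,"rx":0,"ry":0,"rz":0.13},{"dx":0.2,"dy":-0.307,"dz":-0.002,"rx":0,"ry":0,"rz":0.13}]' 1 >/dev/null;  python3 -m inch '[{"dx":0,"dy":0,"dz":0,"rx":0,"ry":0,"rz":0},{"dx":0,"dy":0,"dz":0,"rx":0,"ry":0,"rz":0}]' ; python3 - <<'E'
from h import *
st()
i=optics.camera_info('wrist'); im=optics.grab_frame('wrist'); cv2.imwrite('pics/w1raw.png',im[:,:,::-1]); np.save('w1.npy',i,allow_pickle=True)
cv2.imwrite('pics/w1.png',cv2.resize(im,(800,600),interpolation=cv2.INTER_CUBIC)[:,:,::-1])
for n in ['tuner_center','stand_seat']:
    for b in nets.outline_of('wrist',n)[:3]:
        m=b['pixels'].astype(np.uint8); c=max(cv2.findContours(m,0,1)[0],key=cv2.contourArea)
        print(n,round(b['confidence'],2),np.round(b['bbox'],1),cv2.minAreaRect(c))
print(bp(i,[255,192],.065))
E
```

```text
time: 1.7
tool_pos: [0.4947, -0.2538, 0.2991]
tool_rot: [0.0, 0.984, -0.18, -0.0]
contact_force: [0.3, 0.9, -0.3]
gripper_width: 1.0
grasp_force: 0.0
t 1.7 p [ 0.4947 -0.2538  0.2991] yaw -1.9325 z [-0. -0. -1.] F [ 0.3  0.9 -0.3] T [ 0.03  0.04 -0.05] w 1.0 g 0.0
tuner_center 0.96 [292.2 242.2  45.3  77.7] ((292.58538818359375, 241.73170471191406), (41.9639892578125, 73.9891357421875), 6.340191841125488)
tuner_center 0.72 [212.8 139.4  44.5  52.9] ((212.3531036376953, 138.7611083984375), (43.31435012817383, 55.032127380371094), 2.7927021980285645)
tuner_center 0.6 [101.  208.6  86.1  72.9] ((102.55504608154297, 210.18348693847656), (50.88833236694336, 82.37226867675781), 46.7357063293457)
stand_seat 0.71 [220.5 132.1  84.6  88.7] ((218.6106414794922, 132.14556884765625), (76.16390228271484, 84.28255462646484), 3.9451863765716553)
[ 0.46074788 -0.24003168  0.065     ]
```

View pics/w1.png

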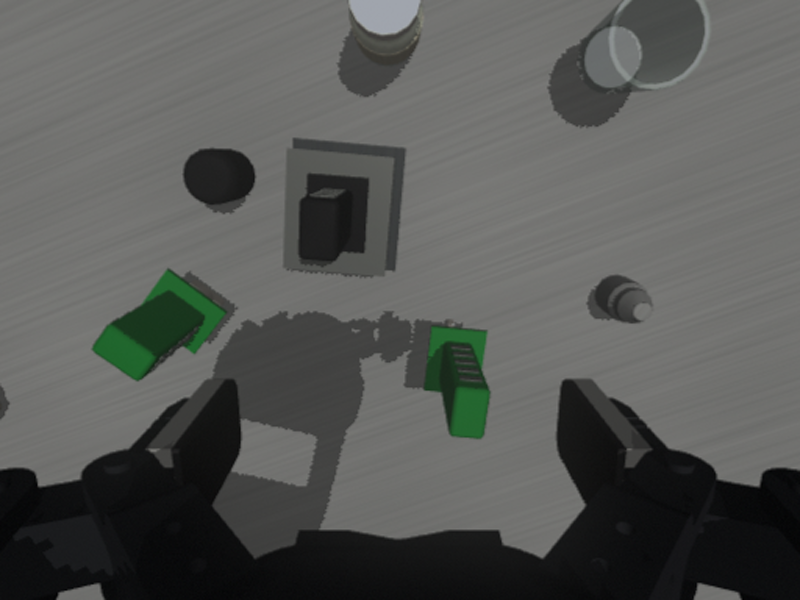

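The wrist picture shows the black tool at (325,225) in its grey stand, whose top corners are (288,150), (394,158), (385,276), (284,269). The two green look-alikes are clearly apart, at (160,320) and (460,385).

```bash
python3 - <<'E'
from h import *
i=np.load('w1.npy',allow_pickle=True).item()
C=np.array([bp(i,np.array(p)*.64,.065) for p in [(288,150),(394,158),(385,276),(284,269)]])
print(C.round(4)); print(np.linalg.norm(np.roll(C,-1,0)-C,axis=1)); m=C.mean(0);print(m)
d=(C[0]-C[3]+C[1]-C[2]);e=(C[1]-C[0]+C[2]-C[3]);print(np.arctan2(d[1],d[0]),np.arctan2(e[1],e[0]))
F=np.array([bp(i,np.array(p)*.64,.069) for p in [(307,175),(368,178),(364,253)]])
print('flange',F.round(4),(F[0]+F[2])/2)
for p in [(302,194),(349,188),(339,261),(300,260)]: print(bp(i,np.array(p)*.64,.155).round(4))
yaw=np.arctan2(e[1],e[0]); print(rel([m[0],m[1],.30],yaw)); print(rel([m[0]-.05*np.cos(yaw+np.pi/2),m[1]-.05*np.sin(yaw+np.pi/2),.3],yaw))
E
```

```text
[[ 0.5869 -0.2069  0.065 ]
 [ 0.5564 -0.2729  0.065 ]
 [ 0.4811 -0.2373  0.065 ]
 [ 0.5119 -0.1706  0.065 ]]
[0.07272614 0.08323804 0.07339681 0.08339179]
[ 0.5340752  -0.22190784  0.065     ]
-0.4458753394468579 -2.0036280385644027
flange [[ 0.5669 -0.2131  0.069 ]
 [ 0.5503 -0.2515  0.069 ]
 [ 0.5028 -0.2297  0.069 ]] [ 0.5348779  -0.22142562  0.069     ]
[ 0.5563 -0.2212  0.155 ]
[ 0.5504 -0.2458  0.155 ]
[ 0.5159 -0.2259  0.155 ]
[ 0.524 -0.206  0.155]
('d', [0.0323, -0.0575, -0.0012], 'r', [0.0002, 0.0001, 0.0446], 'steps', np.float64(1.0558494167135553), 'yawnow', np.float64(-1.93670028135808))
('d', [-0.03, -0.0617, -0.0012], 'r', [0.0002, 0.0001, 0.0446], 'steps', np.float64(1.0981859685599424), 'yawnow', np.float64(-1.93670028135808))
```

```bash
python3 -m inch '[{"dx":0.0323,"dy":-0.0575,"dz":-0.001,"rx":0,"ry":0,"rz":0.0465},{"dx":0.0323,"dy":-0.0575,"dz":0.05,"rx":0,"ry":0,"rz":0.0465},{"dx":0.0323,"dy":-0.0575,"dz":0.1,"rx":0,"ry":0,"rz":0.0465},{"dx":0.0323,"dy":-0.0575,"dz":0.13,"rx":0,"ry":0,"rz":0.0465},{"dx":0.0323,"dy":-0.0575,"dz":0.13,"rx":0,"ry":0,"rz":0.0465}]' 1 >/dev/null;  python3 -m inch '[{"dx":0,"dy":0,"dz":0,"rx":0,"ry":0,"rz":0},{"dx":0,"dy":0,"dz":0,"rx":0,"ry":0,"rz":0}]' >/dev/null; python3 -c "
from h import *
st();print(rel([.5342,-.2217,.10],-2.008))
"
```

```text
t 2.55 p [ 0.5355 -0.2223  0.1978] yaw -2.0061 z [ 0.004 -0.002 -1.   ] F [0.9 0.5 0. ] T [0.02 0.   0.  ] w 1.002 g 0.0
('d', [-0.0023, -0.0, 0.1222], 'r', [0.0002, -0.0027, 0.0013], 'steps', np.float64(1.9557720930134128), 'yawnow', np.float64(-2.0060524103443615))
```

```bash
python3 -m inch '[{"dx":-0.001,"dy":0,"dz":0.05,"rx":0,"ry":0,"rz":0},{"dx":-0.001,"dy":0,"dz":0.1,"rx":0,"ry":0,"rz":0},{"dx":-0.001,"dy":0,"dz":0.122,"rx":0,"ry":0,"rz":0},{"dx":-0.001,"dy":0,"dz":0.122,"rx":0,"ry":0,"rz":0},{"dx":-0.001,"dy":0,"dz":0.122,"rx":0,"ry":0,"rz":0}]' 1 ;  python3 -m inch '[{"dx":0,"dy":0,"dz":0,"rx":0,"ry":0,"rz":0},{"dx":0,"dy":0,"dz":0,"rx":0,"ry":0,"rz":0},{"dx":0,"dy":0,"dz":0,"rx":0,"ry":0,"rz":0},{"dx":0,"dy":0,"dz":0,"rx":0,"ry":0,"rz":0},{"dx":0,"dy":0,"dz":0,"rx":0,"ry":0,"rz":0}]' -1 >/dev/null; python3 -m inch '[{"dx":0,"dy":0,"dz":0,"rx":0,"ry":0,"rz":0},{"dx":0,"dy":0,"dz":0,"rx":0,"ry":0,"rz":0},{"dx":0,"dy":0,"dz":0,"rx":0,"ry":0,"rz":0}]' >/dev/null; python3 -c "
from h import *
st();st()
"
```

```text
time: 3.05
tool_pos: [0.5351, -0.2215, 0.0997]
tool_rot: [0.0, 0.977, -0.215, 0.002]
contact_force: [0.6, 0.0, -0.6]
gripper_width: 1.0
grasp_force: 0.0
t 3.85 p [ 0.5342 -0.2208  0.0981] yaw -2.0047 z [ 0.001 -0.    -1.   ] F [-1.2  0.   3.5] T [0.04 0.18 0.02] w 0.248 g 62.6
t 3.85 p [ 0.5342 -0.2208  0.0981] yaw -2.0047 z [ 0.001 -0.    -1.   ] F [-1.2  0.   3.5] T [0.04 0.18 0.02] w 0.248 g 62.6
```

```bash
python3 -m inch '[{"dx":0,"dy":0,"dz":-0.02,"rx":0,"ry":0,"rz":0},{"dx":0,"dy":0,"dz":-0.06,"rx":0,"ry":0,"rz":0},{"dx":0,"dy":0,"dz":-0.12,"rx":0,"ry":0,"rz":0},{"dx":0,"dy":0,"dz":-0.18,"rx":0,"ry":0,"rz":0},{"dx":0,"dy":0,"dz":-0.25,"rx":0,"ry":0,"rz":0}]' ; python3 -c "
from h import *
st();print(rel([.508,.193,.30],-.71))
"
```

```text
time: 4.35
tool_pos: [0.5332, -0.2201, 0.2931]
tool_rot: [-0.0, 0.977, -0.215, -0.001]
contact_force: [1.2, -1.3, -1.3]
gripper_width: 0.247
grasp_force: 62.1
t 4.35 p [ 0.5332 -0.2201  0.2931] yaw -2.0047 z [-0.001  0.001 -1.   ] F [ 1.2 -1.3 -1.3] T [ 0.01 -0.01  0.05] w 0.247 g 62.1
('d', [-0.2457, -0.4552, -0.0082], 'r', [-0.0007, 0.0006, -0.8631], 'steps', np.float64(8.631101355411401), 'yawnow', np.float64(-2.004664860493527))
```

```bash
python3 -m inch '[{"dx":-0.02,"dy":-0.035,"dz":-0.008,"rx":0,"ry":0,"rz":-0.07},{"dx":-0.05,"dy":-0.09,"dz":-0.008,"rx":0,"ry":0,"rz":-0.17},{"dx":-0.08,"dy":-0.145,"dz":-0.008,"rx":0,"ry":0,"rz":-0.27},{"dx":-0.11,"dy":-0.2,"dz":-0.008,"rx":0,"ry":0,"rz":-0.37},{"dx":-0.14,"dy":-0.255,"dz":-0.008,"rx":0,"ry":0,"rz":-0.47}]' ; python3 -c "
from h import *
st();print(rel([.508,.193,.30],-.71))
"
```

```text
time: 4.85
tool_pos: [0.5173, 0.013, 0.2983]
tool_rot: [-0.0, 0.99, 0.138, 0.0]
contact_force: [1.0, -0.5, -0.8]
gripper_width: 0.248
grasp_force: 62.1
t 4.85 p [0.5173 0.013  0.2983] yaw -1.2941 z [ 0.  0. -1.] F [ 1.  -0.5 -0.8] T [ 0.   -0.03  0.01] w 0.248 g 62.1
('d', [0.0503, -0.2196, -0.0021], 'r', [0.0, -0.0002, -0.3894], 'steps', np.float64(3.8940926584939004), 'yawnow', np.float64(-1.2941137703648287))
```

```bash
python3 -m inch '[{"dx":0.013,"dy":-0.056,"dz":-0.002,"rx":0,"ry":0,"rz":-0.1},{"dx":0.026,"dy":-0.112,"dz":-0.002,"rx":0,"ry":0,"rz":-0.2},{"dx":0.04,"dy":-0.17,"dz":-0.002,"rx":0,"ry":0,"rz":-0.3},{"dx":0.05,"dy":-0.22,"dz":-0.002,"rx":0,"ry":0,"rz":-0.39},{"dx":0.05,"dy":-0.22,"dz":-0.002,"rx":0,"ry":0,"rz":-0.39}]' >/dev/null;python3 -m inch '[{"dx":0,"dy":0,"dz":0,"rx":0,"ry":0,"rz":0},{"dx":0,"dy":0,"dz":0,"rx":0,"ry":0,"rz":0}]' ; python3 - <<'E'
from h import *
st()
i=optics.camera_info('wrist'); im=optics.grab_frame('wrist'); cv2.imwrite('pics/w2raw.png',im[:,:,::-1]); np.save('w2.npy',i,allow_pickle=True)
cv2.imwrite('pics/w2.png',cv2.resize(im,(800,600),interpolation=cv2.INTER_CUBIC)[:,:,::-1])
for n in ['trim','unit']:
    for b in nets.outline_of('wrist',n)[:2]:
        m=b['pixels'].astype(np.uint8); c=max(cv2.findContours(m,0,1)[0],key=cv2.contourArea)
        print(n,round(b['confidence'],2),np.round(b['bbox'],1),cv2.minAreaRect(c),bp(i,b['bbox'][:2],.085))
E
```

```text
time: 5.55
tool_pos: [0.5095, 0.1907, 0.2996]
tool_rot: [0.0, 0.91, 0.414, -0.0]
contact_force: [0.2, 0.8, -1.7]
gripper_width: 0.251
grasp_force: 62.2
t 5.55 p [0.5095 0.1907 0.2996] yaw -0.7161 z [-0. -0. -1.] F [ 0.2  0.8 -1.7] T [-0.02 -0.02 -0.01] w 0.251 g 62.2
trim 0.6 [256.2  78.   59.5  58.5] ((254.0, 76.5), (57.0, 52.0), 90.0) [0.56786061 0.25676578 0.085     ]
unit 0.55 [296.  101.5 249.4 202.6] ((297.1764831542969, 89.79411315917969), (191.22091674804688, 199.10987854003906), 59.03623962402344) [0.58354777 0.21302344 0.085     ]
```

View pics/w2.png

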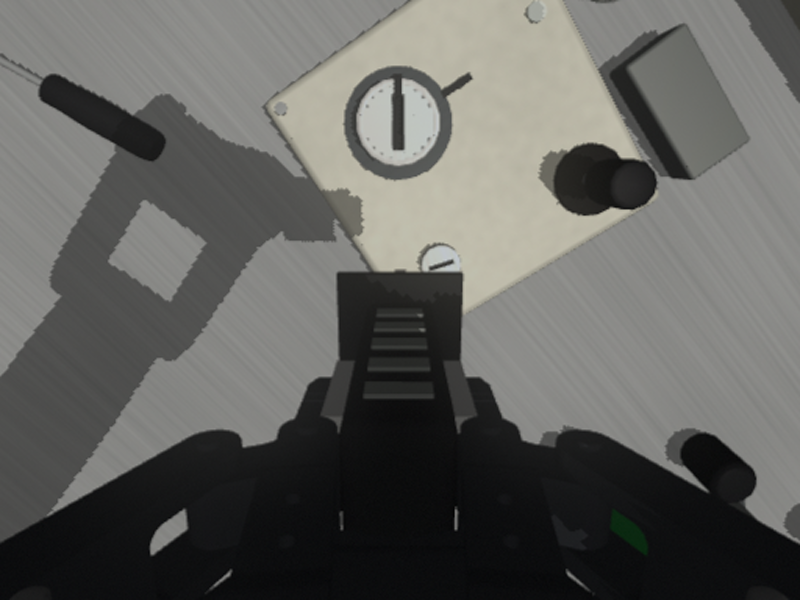

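The wrist view shows the slotted head centred at about (398,121), with the slot vertical and its pointer at the top (398,80). The index line runs (445,95)–(471,75), and the held tool's flange front edge is (338,272)–(462,272). I'll fit these accurately.

```bash
cat > fit.py <<'E'
from h import *
def fit(im,i,roi,zt=.088,zi=.07):
    x0,x1,y0,y1=roi; sub=im[y0:y1,x0:x1].astype(int); g=sub.mean(2); sat=sub.max(2)-sub.min(2)
    return g,sat
E
python3 - <<'E'
from h import *
im=cv2.imread('pics/w2raw.png'); i=np.load('w2.npy',allow_pickle=True).item()
# rectified view of plane z=.088 around trimmer: 0.5 mm/px, axes aligned with world
def rect(im,i,c,z,half,mm=.5):
    n=int(2*half/mm); u=(np.arange(n)+.5)*mm-half
    X,Y=np.meshgrid(c[0]+u/1e3,c[1]+u/1e3); P=np.stack([X,Y,0*X+z],-1)@np.array(i['R']).T+i['t']
    return cv2.remap(im,(P[...,0]/P[...,2]*i['fx']+i['cx']).astype(np.float32),(P[...,1]/P[...,2]*i['fy']+i['cy']).astype(np.float32),cv2.INTER_CUBIC)
c=bp(i,[398*.64,121*.64],.088); print(c)
r=rect(im,i,c,.088,45); r2=rect(im,i,c,.07,60,.5)
hs=r.astype(int); sat=hs.max(2)-hs.min(2); g=hs.mean(2)
print('center px bgr',hs[60,90],hs[90,90],hs[90,50])
Y,X=np.mgrid[:180,:180]; rr=np.hypot(X-90,Y-90)
m=((g>120)&(rr<62)&(sat<25)).astype(np.uint8); cc=max(cv2.findContours(m,0,1)[0],key=cv2.contourArea); (cx,cy),rad=cv2.minEnclosingCircle(cc); hull=cv2.convexHull(cc); e=cv2.fitEllipse(hull); print('circ',cx,cy,rad,'ell',e)
ctr=c[:2]+(np.array(e[0])+.5-90)*.5e-3; print('head centre',ctr)
d=((g<80)&(np.hypot(X-e[0][0],Y-e[0][1])<48)).astype(np.uint8)
n,l,stt,cen=cv2.connectedComponentsWithStats(d); k=1+np.argmax(stt[1:,4]); q=cv2.minAreaRect(np.argwhere(l==k)[:,::-1].astype(np.float32)); print('slot',q,stt[k]); 
v=np.linalg.svd((lambda a:a-a.mean(0))(np.argwhere(l==k)[:,::-1].astype(float)),full_matrices=False)[2][0]; print('slot heading',np.arctan2(v[1],v[0]))
cv2.imwrite('pics/rect.png',cv2.resize(np.hstack([r,cv2.resize(r2,(180,180))]),(800,400)))
a,b=[bp(i,np.array(p)*.64,.07) for p in [(445,95),(471,75)]]; print('index',a,b,np.arctan2(*(b[:2]-ctr)[::-1]),np.arctan2(*(b-a)[:2][::-1]))
s=state(); r_=rot(s)
for p in [(338,272),(462,272)]: print('flange in tool mm',1e3*r_.inv().apply(bp(i,np.array(p)*.64,s['tool_pos'][2]-.030)-s['tool_pos']))
E
```

```text
[0.56697182 0.25799727 0.088     ]
center px bgr [191 196 191] [58 60 60] [186 192 191]
circ 88.48906707763672 88.75908660888672 53.54264450073242 ell ((88.42765808105469, 88.75172424316406), (106.28726959228516, 106.2974624633789), 147.17276000976562)
head centre [0.56643565 0.25762313]
slot ((93.14078521728516, 94.93032836914062), (80.38459777832031, 13.105356216430664), 49.63546371459961) [ 63  61  60  67 956]
slot heading 0.8629956839678695
index [0.60174011 0.25080443 0.07      ] [0.62237608 0.24909797 0.07      ] -0.15123346234606766 -0.08250569924501597
flange in tool mm [ 29.67650031 -21.1687754   29.99532761]
flange in tool mm [29.7395199 20.1156202 30.0001097]
```

View pics/rect.png

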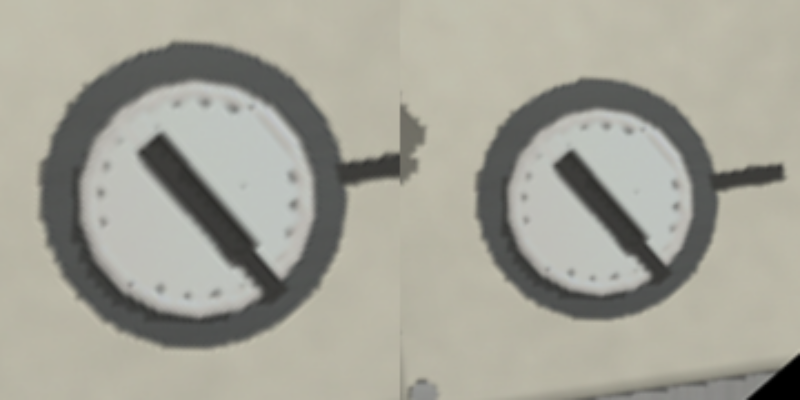

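```bash
python3 - <<'E'
from h import *
im=cv2.imread('pics/w2raw.png').astype(float).mean(2); i=np.load('w2.npy',allow_pickle=True).item()
s=state(); r_=rot(s)
prof=im[165:185,225:260].mean(1); print(prof.round(0))
prof=im[195:215,205:310].mean(0); print(prof.round(0)[:20],prof.round(0)[-22:])
# unit edges
P=[bp(i,np.array(p)*.64,.07) for p in [(265,103),(375,272),(465,313),(655,200)]]
for a,b in [(0,1),(2,3)]: d=P[b]-P[a]; print('edge',np.arctan2(d[1],d[0]))
t=optics.camera_info('top')
f=lambda x,y:(140+x/800*220,120+y/400*110)
Q=[bp(t,f(*p),.07) for p in [(74,48),(303,83),(272,310),(35,278)]]
for a,b in [(1,0),(3,0),(2,1),(2,3)]: d=Q[b]-Q[a]; print('top edge',np.arctan2(d[1],d[0]),np.linalg.norm(d))
print('head top',bp(t,f(112,200),.088))
print(rel([.5650,.2552,.2],.863-np.pi/2))
E
```

```text
[161. 159. 159. 158. 157. 156. 154. 143. 115.  63.  41.  45.  45.  45.
  44.  43.  42.  41.  40.  40.]
[133. 133. 133. 133. 133. 133. 133. 133. 133. 133. 126.  79.  35.  33.
  33.  33.  32.  32.  32.  32.] [ 35.  36.  36.  36.  36.  37.  37.  93. 137. 148. 145. 144. 142. 142.
 142. 140. 140. 139. 138. 138. 138. 139.]
edge -1.727058371209706
edge -0.15110795037854444
top edge 1.406099023349622 0.19516606966445774
top edge -0.14838929609555362 0.19635441406075257
top edge -0.13502572719183267 0.19255007397231186
top edge 1.4256384905520016 0.19771422981558978
head top [0.56560966 0.25375594 0.088     ]
('d', [0.1066, -0.0013, 0.1244], 'r', [0.0001, 0.0001, -0.0061], 'steps', np.float64(2.62186143779771), 'yawnow', np.float64(-0.7170037081989472))
```

```bash
python3 -m inch '[{"dx":0.055,"dy":-0.001,"dz":0.0,"rx":0,"ry":0,"rz":-0.006},{"dx":0.1066,"dy":-0.0013,"dz":0.0,"rx":0,"ry":0,"rz":-0.006},{"dx":0.1066,"dy":-0.0013,"dz":0.05,"rx":0,"ry":0,"rz":-0.006},{"dx":0.1066,"dy":-0.0013,"dz":0.1,"rx":0,"ry":0,"rz":-0.006},{"dx":0.1066,"dy":-0.0013,"dz":0.1244,"rx":0,"ry":0,"rz":-0.006}]' >/dev/null;python3 -m inch '[{"dx":0,"dy":0,"dz":0,"rx":0,"ry":0,"rz":0},{"dx":0,"dy":0,"dz":0,"rx":0,"ry":0,"rz":0}]' >/dev/null; python3 - <<'E'
from h import *
s=st()
i=optics.camera_info('wrist'); im=optics.grab_frame('wrist'); cv2.imwrite('pics/w3raw.png',im[:,:,::-1]); np.save('w3.npy',i,allow_pickle=True)
cv2.imwrite('pics/w3.png',cv2.resize(im[60:240,136:376],(800,600),interpolation=cv2.INTER_CUBIC)[:,:,::-1])
x,y=s['tool_pos'][:2]
print('expected head centre, pointer end px', pj(i,np.array([.5664,.2576,.088])), pj(i,np.array([.5664+.027*np.cos(.863),.2576+.027*np.sin(.863),.088])))
print(rel([.565,.2552,.2],.863-np.pi/2))
E
```

```text
t 6.4 p [0.5651 0.2558 0.2005] yaw -0.7071 z [ 0.  0. -1.] F [ 0.5 -0.1 -1. ] T [ 0.03 -0.07 -0.01] w 0.249 g 62.1
expected head centre, pointer end px [255.43193509 186.35892065] [255.49502397 151.69704672]
('d', [-0.0015, 0.0, 0.0025], 'r', [0.001, -0.0016, 0.0006], 'steps', np.float64(0.046691605342890075), 'yawnow', np.float64(-0.7068783045309449))
```

View pics/w3.png

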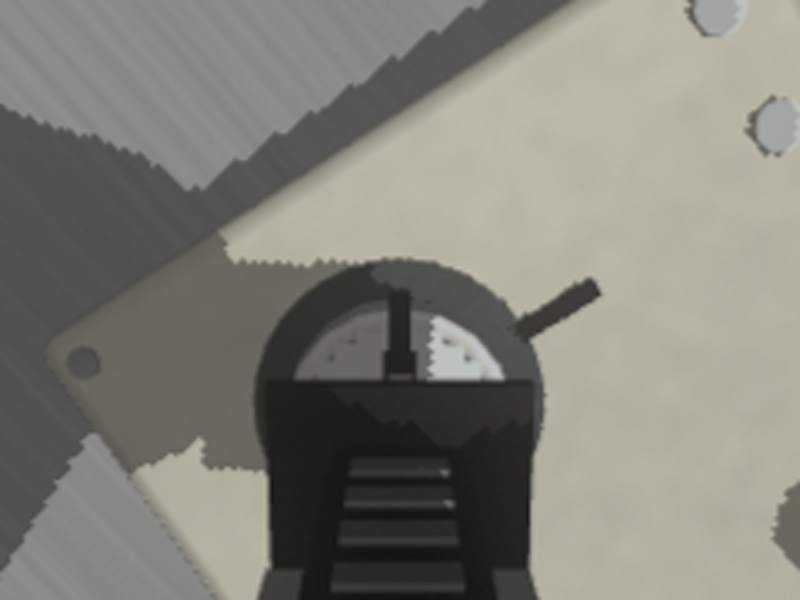

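The slot's outer end (398,352) and pointer (399,295) line up with the flange's centre (399), so the blade is in line with the slot. I descend in small steps, watching the force.

```bash
python3 -m inch '[{"dx":-0.001,"dy":0,"dz":0.01,"rx":0,"ry":0,"rz":0},{"dx":-0.001,"dy":0,"dz":0.018,"rx":0,"ry":0,"rz":0},{"dx":-0.001,"dy":0,"dz":0.022,"rx":0,"ry":0,"rz":0},{"dx":-0.001,"dy":0,"dz":0.026,"rx":0,"ry":0,"rz":0},{"dx":-0.001,"dy":0,"dz":0.026,"rx":0,"ry":0,"rz":0}]'; python3 -c "
from h import *
st()"
```

```text
time: 6.95
tool_pos: [0.5638, 0.2558, 0.1785]
tool_rot: [-0.0, 0.908, 0.419, -0.001]
contact_force: [-0.7, 0.0, -0.3]
gripper_width: 0.253
grasp_force: 62.1
t 6.95 p [0.5638 0.2558 0.1785] yaw -0.7057 z [-0.001 -0.    -1.   ] F [-0.7  0.  -0.3] T [-0.01 -0.02 -0.02] w 0.253 g 62.1
```

```bash
python3 -m inch '[{"dx":0,"dy":0,"dz":0.003,"rx":0,"ry":0,"rz":0},{"dx":0,"dy":0,"dz":0.006,"rx":0,"ry":0,"rz":0},{"dx":0,"dy":0,"dz":0.009,"rx":0,"ry":0,"rz":0},{"dx":0,"dy":0,"dz":0.009,"rx":0,"ry":0,"rz":0}]'; python3 -c "
from h import *
st()"
```

```text
time: 7.35
tool_pos: [0.5639, 0.2558, 0.1714]
tool_rot: [-0.0, 0.908, 0.419, -0.0]
contact_force: [0.3, 0.3, -0.9]
gripper_width: 0.249
grasp_force: 62.1
t 7.35 p [0.5639 0.2558 0.1714] yaw -0.7057 z [-0.001 -0.    -1.   ] F [ 0.3  0.3 -0.9] T [ 0.01 -0.   -0.02] w 0.249 g 62.1
```

The blade is in: about 10 mm deep with no contact force. I turn it clockwise about the tool's axis, which lies about 2.8 mm off the TCP.

```bash
python3 -m inch '[{"dx":0,"dy":-0.0005,"dz":0,"rx":0,"ry":0,"rz":0.08},{"dx":0.0002,"dy":-0.001,"dz":0,"rx":0,"ry":0,"rz":0.17},{"dx":0.0004,"dy":-0.0015,"dz":0,"rx":0,"ry":0,"rz":0.27},{"dx":0.0006,"dy":-0.002,"dz":0,"rx":0,"ry":0,"rz":0.37}]'; python3 - <<'E'
from h import *
st()
E
```

```text
time: 7.75
tool_pos: [0.5636, 0.2567, 0.1718]
tool_rot: [0.001, 0.988, 0.151, 0.0]
contact_force: [1.7, -2.4, -3.0]
gripper_width: 0.251
grasp_force: 61.8
t 7.75 p [0.5636 0.2567 0.1718] yaw -1.2668 z [ 0.001 -0.001 -1.   ] F [ 1.7 -2.4 -3. ] T [-0.36 -0.38  0.08] w 0.251 g 61.8
```

```bash
python3 -m inch '[{"dx":0,"dy":-0.0005,"dz":0,"rx":0,"ry":0,"rz":0.09},{"dx":0.0002,"dy":-0.001,"dz":0,"rx":0,"ry":0,"rz":0.18},{"dx":0.0004,"dy":-0.0015,"dz":0,"rx":0,"ry":0,"rz":0.27},{"dx":0.0005,"dy":-0.0018,"dz":0,"rx":0,"ry":0,"rz":0.34},{"dx":0.0005,"dy":-0.0018,"dz":0,"rx":0,"ry":0,"rz":0.34}]'; python3 - <<'E'
from h import *
s=st()
i=optics.camera_info('wrist'); im=optics.grab_frame('wrist'); cv2.imwrite('pics/w4raw.png',im[:,:,::-1]); np.save('w4.npy',i,allow_pickle=True)
cv2.imwrite('pics/w4.png',cv2.resize(im[90:240,156:356],(800,600),interpolation=cv2.INTER_CUBIC)[:,:,::-1])
E
```

```text
time: 8.25
tool_pos: [0.5635, 0.258, 0.1719]
tool_rot: [0.001, 0.995, -0.1, 0.0]
contact_force: [1.1, -1.3, -1.9]
gripper_width: 0.25
grasp_force: 61.9
t 8.25 p [0.5635 0.258  0.1719] yaw -1.7707 z [ 0.001 -0.002 -1.   ] F [ 1.1 -1.3 -1.9] T [-0.57 -0.29 -0.01] w 0.25 g 61.9
```

View pics/w4.png

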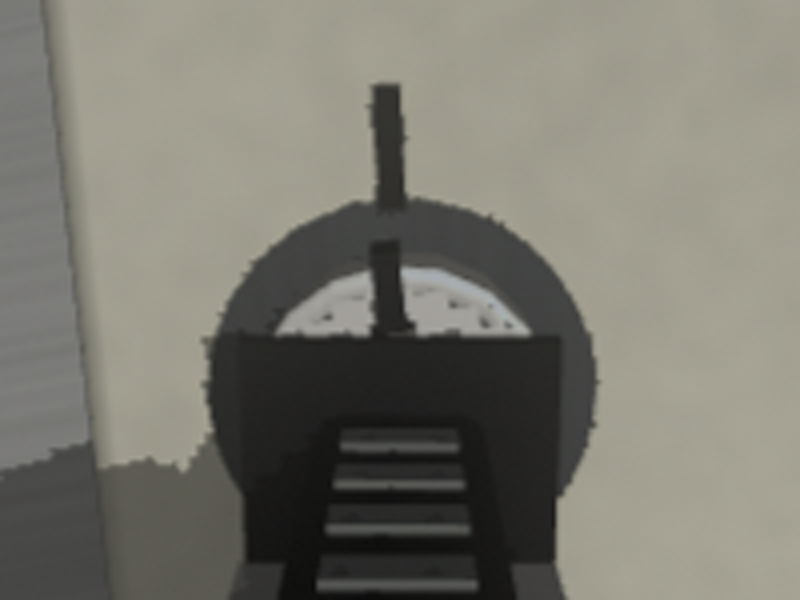

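The picture shows the index line from (385,85) to (393,210) and the pointer from (385,242) to (392,330), which lags slightly anticlockwise. I'll quantify it.

```bash
cat > meas.py <<'E'
from h import *
import sys
def meas(im,i,ctr,u=-.15):
    g=im.astype(float).mean(2)
    def dark(r,z,h):  # dark line's lateral position at radius r, subpixel centroid of darkness
        w=np.linspace(-.006,.006,121); e=np.array([np.cos(h),np.sin(h)]); n=np.array([-e[1],e[0]])
        P=np.c_[ctr+r*e+w[:,None]*n,np.full(121,z)]@np.array(i['R']).T+i['t']
        v=cv2.remap(g.astype(np.float32),(P[:,0]/P[:,2]*i['fx']+i['cx']).astype(np.float32)[None],(P[:,1]/P[:,2]*i['fy']+i['cy']).astype(np.float32)[None],cv2.INTER_LINEAR)[0]
        d=np.clip(np.median(v)-25-v,0,None); return (w*d).sum()/max(d.sum(),1e-6)*1e3, d.sum()
    return dark
E
python3 - <<'E'
from meas import *
im=cv2.imread('pics/w4raw.png'); i=np.load('w4.npy',allow_pickle=True).item()
f=lambda x,y:np.array([156+x/4,90+y/4])
c7=bp(i,f(402.5,385),.07); c8=bp(i,f(402,418),.088); print(c7,c8)
# ring circle fit z=.07 by points on outline
R=np.array([bp(i,f(*p),.07)[:2] for p in [(208,385),(597,380),(230,285),(350,203),(440,203),(560,270),(590,440),(225,460)]])
A=np.c_[2*R,np.ones(len(R))]; x=np.linalg.lstsq(A,(R**2).sum(1),rcond=None)[0]; print('ring ctr',x[:2],np.sqrt(x[2]+x[:2]@x[:2]))
W=np.array([bp(i,f(*p),.088)[:2] for p in [(276,332),(300,307),(340,281),(420,266),(470,281),(505,305),(528,332)]])
fit=lambda c:np.hypot(*(W-c).T)-.0268
from scipy.optimize import least_squares
h=least_squares(fit,x[:2]); print('head ctr',h.x,h.fun)
for ctr in (x[:2],h.x):
  D=meas(im,i,ctr)
  for r,z in [(.019,.088),(.021,.088),(.024,.088),(.026,.088),(.038,.07),(.042,.07),(.046,.07),(.05,.07),(.054,.07)]:
    l,d=D(r,z,-.15); print(r,z,round(l,2),round(d),'heading',round(-.15+l/1e3/r,3))
E
```

```text
[0.56731416 0.25694554 0.07      ] [0.56600299 0.25740413 0.088     ]
ring ctr [0.56606177 0.25726009] 0.036341616373439564
head ctr [0.56549665 0.25734575] [-4.67093386e-05 -2.08392232e-04 -9.49571500e-05  3.85357836e-04
  1.63342980e-04 -8.16042819e-05 -3.33619146e-04]
0.019 0.088 1.63 2993 heading -0.064
0.021 0.088 1.66 3139 heading -0.071
0.024 0.088 1.74 3469 heading -0.078
0.026 0.088 1.86 2410 heading -0.078
0.038 0.07 0.61 2664 heading -0.134
0.042 0.07 0.41 2693 heading -0.14
0.046 0.07 0.42 2369 heading -0.141
0.05 0.07 0.54 1816 heading -0.139
0.054 0.07 0.43 2759 heading -0.142
0.019 0.088 1.52 2676 heading -0.07
0.021 0.088 1.7 2746 heading -0.069
0.024 0.088 1.66 3323 heading -0.081
0.026 0.088 1.89 3682 heading -0.077
0.038 0.07 0.63 2554 heading -0.133
0.042 0.07 0.43 2770 heading -0.14
0.046 0.07 0.5 2653 heading -0.139
0.05 0.07 0.51 1760 heading -0.14
0.054 0.07 0.45 2734 heading -0.142
```

```bash
python3 -m inch '[{"dx":0,"dy":-0.0001,"dz":0,"rx":0,"ry":0,"rz":0.018},{"dx":0,"dy":-0.0002,"dz":0,"rx":0,"ry":0,"rz":0.035},{"dx":0,"dy":-0.0002,"dz":0,"rx":0,"ry":0,"rz":0.035},{"dx":0,"dy":-0.0002,"dz":0,"rx":0,"ry":0,"rz":0.035}]' >/dev/null; python3 - <<'E'
from meas import *
s=st()
i=optics.camera_info('wrist'); im=optics.grab_frame('wrist'); cv2.imwrite('pics/w5raw.png',im[:,:,::-1]); np.save('w5.npy',i,allow_pickle=True)
D=meas(im,i,np.array([.5659,.2573]))
for r,z in [(.019,.088),(.021,.088),(.024,.088),(.026,.088),(.038,.07),(.042,.07),(.046,.07),(.05,.07),(.054,.07)]:
    l,d=D(r,z,-.15); print(r,z,round(l,2),round(d),'heading',round(-.15+l/1e3/r,3))
E
```

```text
t 8.7 p [0.5633 0.2584 0.1719] yaw -1.8229 z [ 0.    -0.001 -1.   ] F [ 1.7 -4.4 -1.1] T [-1.29 -0.41  0.04] w 0.251 g 61.8
0.019 0.088 0.63 3366 heading -0.117
0.021 0.088 0.63 3294 heading -0.12
0.024 0.088 0.56 2423 heading -0.127
0.026 0.088 0.65 2409 heading -0.125
0.038 0.07 0.54 1626 heading -0.136
0.042 0.07 0.46 2861 heading -0.139
0.046 0.07 0.41 2063 heading -0.141
0.05 0.07 0.55 2201 heading -0.139
0.054 0.07 0.49 2906 heading -0.141
```

Residual is about 0.006 rad, so it's aligned. I back off half the play and lift out straight.

```bash
python3 -m inch '[{"dx":0,"dy":0.0002,"dz":0,"rx":0,"ry":0,"rz":-0.03},{"dx":0,"dy":0.0003,"dz":0,"rx":0,"ry":0,"rz":-0.055},{"dx":0,"dy":0.0003,"dz":0,"rx":0,"ry":0,"rz":-0.055}]'; python3 -m inch '[{"dx":0,"dy":0,"dz":-0.006,"rx":0,"ry":0,"rz":0},{"dx":0,"dy":0,"dz":-0.015,"rx":0,"ry":0,"rz":0},{"dx":0,"dy":0,"dz":-0.03,"rx":0,"ry":0,"rz":0},{"dx":0,"dy":0,"dz":-0.07,"rx":0,"ry":0,"rz":0},{"dx":0,"dy":0,"dz":-0.13,"rx":0,"ry":0,"rz":0}]' >/dev/null; python3 - <<'E'
from h import *
s=st(); x=rot(s).apply([1,0,0]); print(rel(s['tool_pos']-.07*x+[0,0,.30-s['tool_pos'][2]],-.15-np.pi/2))
E
```

```text
time: 9.05
tool_pos: [0.5631, 0.259, 0.172]
tool_rot: [-0.0, 0.996, -0.085, -0.0]
contact_force: [1.4, -2.0, -2.0]
gripper_width: 0.254
grasp_force: 62.1
t 9.55 p [0.5614 0.2589 0.2746] yaw -1.7406 z [-0.006 -0.    -1.   ] F [-0.4  0.5 -0.7] T [ 0.02 -0.02 -0.03] w 0.248 g 62.1
('d', [-0.0877, 0.0, -0.0317], 'r', [0.0009, 0.0038, -0.0132], 'steps', np.float64(1.4919201941112403), 'yawnow', np.float64(-1.740573749064076))
```

Now I back the tool off for an unobstructed look at the pointer.

```bash
python3 -m inch '[{"dx":-0.04,"dy":0,"dz":-0.03,"rx":0,"ry":0,"rz":0},{"dx":-0.09,"dy":0,"dz":-0.03,"rx":0,"ry":0,"rz":0},{"dx":-0.09,"dy":0,"dz":-0.03,"rx":0,"ry":0,"rz":0},{"dx":-0.09,"dy":0,"dz":-0.03,"rx":0,"ry":0,"rz":0},{"dx":-0.09,"dy":0,"dz":-0.03,"rx":0,"ry":0,"rz":0}]' >/dev/null; python3 - <<'E'
from meas import *
s=st()
i=optics.camera_info('wrist'); im=optics.grab_frame('wrist'); cv2.imwrite('pics/w6raw.png',im[:,:,::-1]); np.save('w6.npy',i,allow_pickle=True)
p=pj(i,np.array([.566,.2574,.088])); x,y=np.clip(p.astype(int),[80,60],[432,324]); print(p)
cv2.imwrite('pics/w6.png',cv2.resize(im[y-60:y+60,x-80:x+80],(800,600),interpolation=cv2.INTER_CUBIC)[:,:,::-1])
D=meas(im,i,np.array([.566,.2574]))
for r,z in [(-.012,.088),(-.006,.088),(.0,.088),(.006,.088),(.012,.088),(.021,.088),(.024,.088),(.042,.07),(.046,.07),(.05,.07),(.054,.07)]:
    l,d=D(r,z,-.15); print(r,z,round(l,2),round(d))
print(rel([.5342,-.2208,.30],-2.0047))
E
```

```text
t 10.05 p [0.4925 0.271  0.3004] yaw -1.7408 z [ 0.001  0.001 -1.   ] F [-1.7 -0.1 -1.2] T [ 0.07  0.06 -0.  ] w 0.256 g 62.2
[257.2381048   91.02935304]
-0.012 0.088 0.0 0
-0.006 0.088 0.0 0
0.0 0.088 0.0 0
0.006 0.088 0.0 0
0.012 0.088 0.0 0
0.021 0.088 0.6 3071
0.024 0.088 0.48 1774
0.042 0.07 0.43 2399
0.046 0.07 0.48 1954
0.05 0.07 0.38 1760
0.054 0.07 0.37 2057
('d', [0.1553, 0.5969, -0.0001], 'r', [-0.0002, 0.0001, 0.1757], 'steps', np.float64(9.868444128506239), 'yawnow', np.float64(-1.7411797882927542))
```

View pics/w6.png

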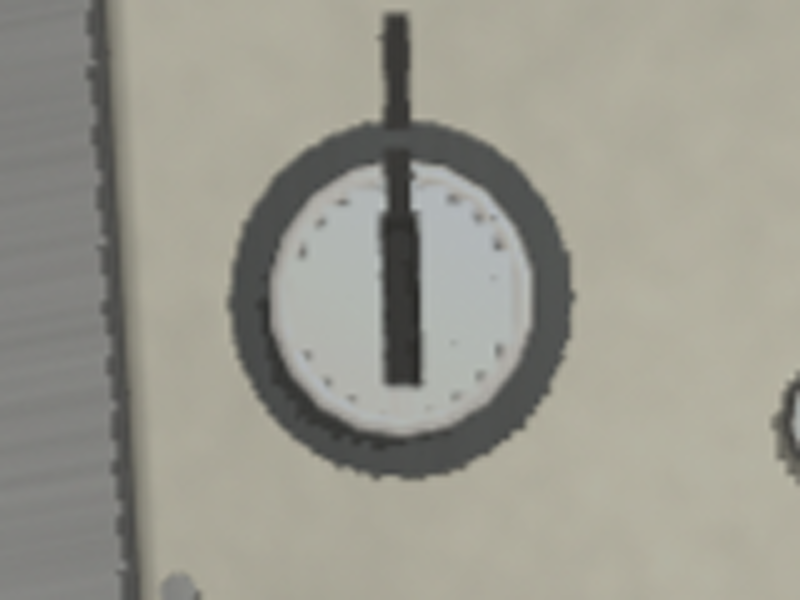

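The pointer (397,150), slot (400,215)–(404,383) and index line (396,20)–(397,120) form one line, so the trimmer is set. Next is the return, with a check of slot heading and tool seat in the grip from the saved pictures.

```bash
python3 -m inch '[{"dx":0.015,"dy":0.055,"dz":0,"rx":0,"ry":0,"rz":0.016},{"dx":0.03,"dy":0.115,"dz":0,"rx":0,"ry":0,"rz":0.034},{"dx":0.045,"dy":0.175,"dz":0,"rx":0,"ry":0,"rz":0.052},{"dx":0.061,"dy":0.235,"dz":0,"rx":0,"ry":0,"rz":0.07},{"dx":0.077,"dy":0.295,"dz":0,"rx":0,"ry":0,"rz":0.088}]' >/dev/null; python3 - <<'E'
from h import *
i=np.load('w6.npy',allow_pickle=True).item(); im=cv2.imread('pics/w6raw.png'); g=im.astype(float).mean(2)
f=lambda x,y:np.array([257-80+x/5,91-60+y/5])
n=400; u=(np.arange(n)-200)*.15e-3; X,Y=np.meshgrid(.566+u,.2574+u); P=np.stack([X,Y,0*X+.088],-1)@np.array(i['R']).T+i['t']
r=cv2.remap(g.astype(np.float32),(P[...,0]/P[...,2]*i['fx']+i['cx']).astype(np.float32),(P[...,1]/P[...,2]*i['fy']+i['cy']).astype(np.float32),cv2.INTER_CUBIC)
yy,xx=np.mgrid[:n,:n]; m=((r<110)&(np.hypot(xx-200,yy-200)<150)).astype(np.uint8); k,l,s_,c=cv2.connectedComponentsWithStats(m); j=l[200,200]; a=np.argwhere(l==j)[:,::-1].astype(float); a-=a.mean(0); v=np.linalg.svd(a,full_matrices=False)[2][0]; print('slot heading',np.arctan(v[1]/v[0]),len(a))
for nme in ('w2','w6'):
    q=cv2.imread(f'pics/{nme}raw.png').astype(float).mean(2); pr=q[160:190,230:255].mean(1); row=200; ln=q[196:206,195:320].mean(0)
    print(nme,'flange row',160+np.argmin(np.diff(pr)),'cols',195+np.argmin(np.diff(ln)),195+np.argmax(np.diff(ln)))
st();print(rel([.5342,-.2208,.30],-2.0047))
E
```

```text
slot heading -0.14073073548047824 12150
w2 flange row 173 cols 215 295
w6 flange row 173 cols 215 295
t 10.6 p [0.5133 0.0256 0.2998] yaw -1.8743 z [-0.  0. -1.] F [ 0.4  0.6 -0.1] T [-0.01 -0.01  0.03] w 0.25 g 62.1
('d', [0.1169, 0.2861, -0.0003], 'r', [-0.0002, 0.0002, 0.0869], 'steps', np.float64(4.945522815814851), 'yawnow', np.float64(-1.8743348867089444))
```

Slot heading is −0.141 against an index at −0.14 to −0.15, and the tool hasn't moved in the grip.

```bash
python3 -m inch '[{"dx":0.025,"dy":0.06,"dz":0,"rx":0,"ry":0,"rz":0.02},{"dx":0.049,"dy":0.12,"dz":0,"rx":0,"ry":0,"rz":0.037},{"dx":0.073,"dy":0.18,"dz":0,"rx":0,"ry":0,"rz":0.055},{"dx":0.098,"dy":0.24,"dz":0,"rx":0,"ry":0,"rz":0.073},{"dx":0.1169,"dy":0.2861,"dz":0,"rx":0,"ry":0,"rz":0.087}]' >/dev/null;python3 -m inch '[{"dx":0,"dy":0,"dz":0,"rx":0,"ry":0,"rz":0},{"dx":0,"dy":0,"dz":0,"rx":0,"ry":0,"rz":0}]' >/dev/null; python3 -c "
from h import *
st();print(rel([.5344,-.2210,.1685],-2.0047))"
```

```text
t 11.3 p [ 0.5342 -0.22    0.2991] yaw -2.006 z [-0.001  0.001 -1.   ] F [-0.6  0.3 -0.7] T [0.05 0.   0.02] w 0.245 g 61.9
('d', [0.0011, 0.0012, 0.1633], 'r', [-0.0005, 0.0012, -0.0009], 'steps', np.float64(2.6123720481401707), 'yawnow', np.float64(-2.0059907452055405))
```

```bash
python3 -m inch '[{"dx":0.001,"dy":0.0008,"dz":0.05,"rx":0,"ry":0,"rz":0},{"dx":0.001,"dy":0.0008,"dz":0.1,"rx":0,"ry":0,"rz":0},{"dx":0.001,"dy":0.0008,"dz":0.14,"rx":0,"ry":0,"rz":0},{"dx":0.001,"dy":0.0008,"dz":0.1633,"rx":0,"ry":0,"rz":0},{"dx":0.001,"dy":0.0008,"dz":0.1633,"rx":0,"ry":0,"rz":0}]' >/dev/null; python3 -c "
from h import *
st();st();print(rel([.5344,-.2210,.1],-2.0047))"
```

```text
t 11.8 p [ 0.5327 -0.2169  0.1651] yaw -2.0015 z [-0.007  0.004 -1.   ] F [-1.1 -0.4 -1.2] T [0.03 0.03 0.02] w 0.246 g 62.1
t 11.8 p [ 0.5327 -0.2169  0.1651] yaw -2.0015 z [-0.007  0.004 -1.   ] F [-1.1 -0.4 -1.2] T [0.03 0.03 0.02] w 0.246 g 62.1
('d', [0.0047, 0.0039, 0.0813], 'r', [-0.0007, 0.0052, 0.0021], 'steps', np.float64(1.3049005304568349), 'yawnow', np.float64(-2.0015257911513027))
```

```bash
python3 -m inch '[{"dx":0,"dy":0,"dz":0,"rx":0,"ry":0,"rz":0},{"dx":0,"dy":0,"dz":0,"rx":0,"ry":0,"rz":0},{"dx":0,"dy":0,"dz":0,"rx":0,"ry":0,"rz":0}]' >/dev/null; python3 -c "
from h import *
st();print(rel([.5344,-.2210,.1],-2.0047))"
```

```text
t 12.1 p [ 0.5358 -0.2197  0.1716] yaw -2.0029 z [ 0.003 -0.002 -1.   ] F [ 0.1 -0.  -0.9] T [-0.05 -0.02  0.  ] w 0.247 g 62.1
('d', [-0.0012, 0.0022, 0.0895], 'r', [0.0002, -0.0024, 0.0012], 'steps', np.float64(1.4327887311885017), 'yawnow', np.float64(-2.002881310030986))
```

```bash
python3 -m inch '[{"dx":-0.001,"dy":0.0015,"dz":0.01,"rx":0,"ry":0,"rz":0},{"dx":-0.001,"dy":0.0015,"dz":0.025,"rx":0,"ry":0,"rz":0},{"dx":-0.001,"dy":0.0015,"dz":0.04,"rx":0,"ry":0,"rz":0},{"dx":-0.001,"dy":0.0015,"dz":0.055,"rx":0,"ry":0,"rz":0},{"dx":-0.001,"dy":0.0015,"dz":0.065,"rx":0,"ry":0,"rz":0}]' >/dev/null; python3 -c "
from h import *
st();print(rel([.5344,-.2210,.0985],-2.0047))"
```

```text
t 12.6 p [ 0.5324 -0.2196  0.1149] yaw -2.0034 z [-0.003  0.002 -1.   ] F [-0.3  0.1 -1. ] T [ 0.03 -0.02 -0.01] w 0.244 g 62.1
('d', [0.003, 0.0005, 0.0205], 'r', [-0.0002, 0.002, 0.0009], 'steps', np.float64(0.3315221813014717), 'yawnow', np.float64(-2.003372675432952))
```

```bash
python3 -m inch '[{"dx":0.001,"dy":0,"dz":0.008,"rx":0,"ry":0,"rz":0},{"dx":0.001,"dy":0,"dz":0.014,"rx":0,"ry":0,"rz":0},{"dx":0.001,"dy":0,"dz":0.019,"rx":0,"ry":0,"rz":0},{"dx":0.001,"dy":0,"dz":0.019,"rx":0,"ry":0,"rz":0},{"dx":0.001,"dy":0,"dz":0.019,"rx":0,"ry":0,"rz":0}]' >/dev/null; python3 -c "
from h import *
st()"
```

```text
t 13.1 p [ 0.5344 -0.2206  0.1024] yaw -2.0032 z [ 0.001 -0.    -1.   ] F [-0.  -0.4 -1.1] T [-0.03  0.    0.  ] w 0.253 g 62.1
```

Inserted freely. I press down gently the last few millimetres until the flange meets the stand.

```bash
python3 -m inch '[{"dx":0,"dy":0,"dz":0.002,"rx":0,"ry":0,"rz":0},{"dx":0,"dy":0,"dz":0.004,"rx":0,"ry":0,"rz":0},{"dx":0,"dy":0,"dz":0.005,"rx":0,"ry":0,"rz":0},{"dx":0,"dy":0,"dz":0.005,"rx":0,"ry":0,"rz":0},{"dx":0,"dy":0,"dz":0.005,"rx":0,"ry":0,"rz":0}]' >/dev/null; python3 -c "
from h import *
st()"
```

```text
t 13.6 p [ 0.5342 -0.2205  0.0982] yaw -2.0033 z [ 0. -0. -1.] F [ 0.4 -0.3 -0.6] T [-0.02  0.02 -0.03] w 0.25 g 62.1
```

```bash
python3 -m inch '[{"dx":0,"dy":0,"dz":0.001,"rx":0,"ry":0,"rz":0},{"dx":0,"dy":0,"dz":0.001,"rx":0,"ry":0,"rz":0},{"dx":0,"dy":0,"dz":0.001,"rx":0,"ry":0,"rz":0}]' >/dev/null; python3 -c "
from h import *
st()"
```

```text
t 13.9 p [ 0.5342 -0.2205  0.098 ] yaw -2.0032 z [ 0. -0. -1.] F [-2.5  0.6  4.7] T [0.27 0.41 0.1 ] w 0.252 g 62.9
```

Contact at 4.7 N, at the same height as when grasped: it's home. I open and rise.

```bash
python3 -m inch '[{"dx":0,"dy":0,"dz":0,"rx":0,"ry":0,"rz":0},{"dx":0,"dy":0,"dz":0,"rx":0,"ry":0,"rz":0},{"dx":0,"dy":0,"dz":0,"rx":0,"ry":0,"rz":0},{"dx":0,"dy":0,"dz":0,"rx":0,"ry":0,"rz":0},{"dx":0,"dy":0,"dz":0,"rx":0,"ry":0,"rz":0}]' 1; python3 -m inch '[{"dx":0,"dy":0,"dz":-0.02,"rx":0,"ry":0,"rz":0},{"dx":0,"dy":0,"dz":-0.06,"rx":0,"ry":0,"rz":0},{"dx":0,"dy":0,"dz":-0.12,"rx":0,"ry":0,"rz":0},{"dx":0,"dy":0,"dz":-0.18,"rx":0,"ry":0,"rz":0},{"dx":-0.05,"dy":0,"dz":-0.24,"rx":0,"ry":0,"rz":0}]' >/dev/null;python3 -m inch '[{"dx":-0.03,"dy":0,"dz":0,"rx":0,"ry":0,"rz":0},{"dx":-0.03,"dy":0,"dz":0,"rx":0,"ry":0,"rz":0},{"dx":-0.03,"dy":0,"dz":0,"rx":0,"ry":0,"rz":0}]' >/dev/null; python3 - <<'E'
from h import *
st()
w=optics.grab_frame('wrist'); t=optics.grab_frame('top')
o=np.hstack([cv2.resize(w[30:270,116:356],(400,400),interpolation=cv2.INTER_CUBIC),cv2.resize(t[100:260,150:390],(400,267)) if 0 else cv2.resize(t[85:285,150:390],(480,400),interpolation=cv2.INTER_CUBIC)[:,:400]])
cv2.imwrite('pics/fin.png',o[:,:,::-1])
E
```

```text
time: 14.4
tool_pos: [0.5341, -0.2205, 0.0971]
tool_rot: [-0.0, 0.977, -0.215, -0.0]
contact_force: [0.4, 0.2, -0.2]
gripper_width: 0.999
grasp_force: 0.0
t 15.2 p [ 0.4833 -0.197   0.2807] yaw -2.0033 z [ 0.002 -0.001 -1.   ] F [-0.6  0.9 -0. ] T [0.03 0.05 0.03] w 1.001 g 0.0
```

View pics/fin.png

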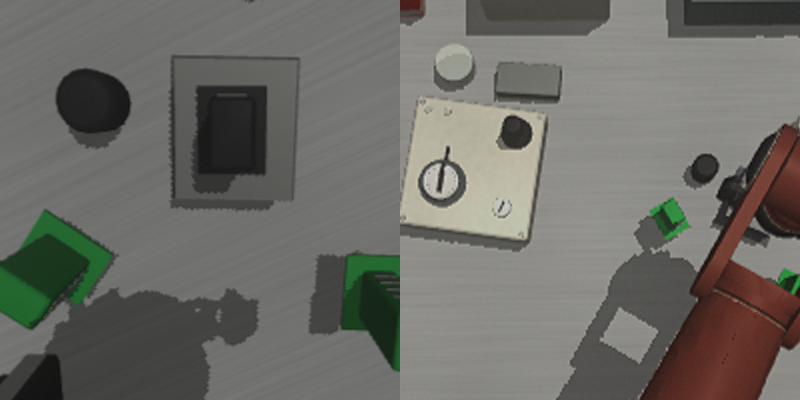

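The left picture shows the tool upright in the stand with its flange flat on the top (232,130). The right one shows the trimmer pointer in line with the index line (445,155), and nothing else has moved. I hand it in.

```bash
python3 -c "
from plant import ticket
print(ticket.job_done())"
```

```text
the job is handed in; nothing more can be done
None
```

The job is handed in at about 15 s of the 54 s allowed: the large trimmer's pointer is on its index line to within about 0.01 rad, and the tuning tool is back upright in its stand, fully home and released. The final pictures showed nothing else moved.

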